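# Slide the rabbit bowl to its dryer and hold the spring lever at the third click

## Task

The washed rabbit bowl stands in its waiting ring in front of the small cabinet. Without lifting or tipping it, slide it sideways along the shelf until it stands inside the ring mark in front of the bowl dryer's grille and leave it standing there; then press the dryer's spring lever down with the fingertips past its first two clicks to the third, near the bottom of its travel, and hold it there against its spring: the program finishes while still holding the lever down. Leave the cabinet door shut and everything else on the shelf where it is.

Things in the scene. Friction and masses are not known exactly. Their poses are not given: they have to be found in the camera images.
- bowl: White ceramic rabbit bowl, round and open-topped, about 0.45 kg: outer diameter 120 mm at the rim and 108 mm at the foot, 50 mm high, wall 9 mm thick (the rim can be pinched from above, one finger inside), inner floor 8 mm above the shelf. Origin: centre of its underside; z up. It slides freely on the shelf top (height 0).
- dry_spot (a point): Centre of the dark ring mark (136 mm inside, 144 mm outside diameter, flat on the shelf) in front of the dryer's grille; the bowl has to end here. Axes as the dryer's. An identical ring lies in front of the cabinet, where the bowl starts; dryer and cabinet may have changed sides.
- dryer: Bowl dryer: fixed grey plastic fan box 130 mm deep (x) x 210 mm wide (y) x 140 mm high, with a carrying handle on top to 164 mm (seen only). Origin: centre of its underside; its front with grille and lever faces its -x, which points roughly to the robot. In its frame the ring centre is at (-175, 35, 0) mm and the lever pad's top centre at (-98, -70, 142) mm with the lever up.
- lever (a joint): Lever travel in m: 0 = up (released), grows as it is pressed straight down. Clicks (detents) at 0.014, 0.028 and 0.042, a stiff ridge before each (the last at 0.035), hard stop at 0.046. It takes about 3.5 N to start it, up to 10 N just before the last ridge, then 4 N at 0.039 and 8 N at 0.042 (third click); it springs fully up when let go from any click.
- lever_pad: Black plastic pad of the lever, on the dryer's front face, 36 mm (x) x 34 mm (y) x 10 mm thick, sticking out 15 to 51 mm from the face. Origin: centre of its top face, 142 mm above the shelf when up and 100 mm at the third click; axes as the dryer's. Press on its top from above.
- cabinet: Small plywood cabinet with a swing door, 140 mm deep (x) x 200 mm wide x 170 mm high, fixed; a door knob reaches about 45 mm in front of its face. Origin: centre of its underside, front to its -x. The waiting ring's centre is at (-190, 0, 0) mm in its frame. Leave alone.
- cabinet_door0 (a joint): Cabinet door angle, rad: 0 = shut. Leave shut.
- jar: Clear plastic pellet jar with a green twist cap, diameter 68 mm, 130 mm high, standing between dryer and cabinet. Origin: centre of its underside. Leave alone.
- comb: Stainless steel grooming comb, 160 x 32 x 5 mm, lying flat on the left. Origin: middle, underside. Leave alone.
- chew_block: Wooden chew block 60 x 45 x 40 mm in front of the jar, between dryer and cabinet. Origin: centre of its underside. Leave alone.
- scoop: Grey plastic litter scoop, 250 mm long, 104 mm wide, on the left beyond the comb. Origin: where the handle meets the pan, underside. Leave alone.
- brush: Wooden brush lying on the right, about 200 mm long. Leave alone.
- spray: White plastic bottle, diameter 60 mm, 170 mm high, back left. Leave alone.
- mug: Steel mug, diameter 80 mm, 90 mm high, back right. Leave alone.
There are look-alikes about, which are no part of the job. What is meant by the bowl is not black, green or red, and is the smaller of those in its own colour.

How it is judged:
By the outcome, as a careful person would: the job done as asked, in the order asked, and still so for the second after the job is handed in, while the arm keeps its last pose, push and grip.
It also fails if it takes over 59 s, if anything falls off the work surface, if the arm or the gripper's body presses on something with over 40 N, if the wrist force passes 120 N, or if a joint passes its speed limit or range.

## Robot

A 7-joint arm with a two-finger parallel gripper is mounted at the origin on the work surface. World frame = base frame: x ahead of the robot, y to its left, z up, the work surface at z = 0. Lengths are in mm, angles in rad, forces in N, time in s.
With the tool pointing down it reaches from about 400 to 900 mm from the base axis. Payload 5.5 kg.
Tool frame: the origin (TCP) lies between the finger pads; the fingertips stand 25 mm ahead of it and the grasp point (between the pads) lies 6 mm ahead of it (manip.nose_length is the distance from the TCP to the fingertips, in mm); z points along the fingers, y is the direction in which the jaws open and shut (so a half turn about z gives the same grasp; the last joint's range is limited). The gripper opens to 92 mm and grips with 3 to 60 N. Pads are 19 mm wide; open, the fingers measure 130 mm over their backs; the gripper's body (75 mm by 190 mm) begins 47 mm behind the grasp point.
Start: joints at [1.584, 0.501, -0.427, 1.55, 0.221, 1.138, -0.21], TCP at [160.72, -629.816, 251.729] pointing down, gripper open.
Joint ranges: [-2.88, 2.88], [-0.31, 2.03], [-1.54, 1.56], [0.2, 2.42], [-1.41, 4.55], [0.19, 2.02], [-2.57, 2.57]. Speed limits (rad/s): [2.57, 2.57, 3.14, 3.14, 3.14, 3.14, 3.14].

## Interface

Orientations are given as [roll, pitch, yaw] about the fixed x, y, z axes, in that order (R = Rz(yaw) Ry(pitch) Rx(roll)).
In Python, from plant import manip gives the robot as it stands.
- The arm moves only by the tool send_rows, never from a script. Its argument "moves" is a list of rows, each a list of 3 entries, a list of its own where there are three numbers: the opening, from 0 (shut) to 1 (fully open), then the shift along the world's x, y, z in mm, then the turn about the world's z in rad. In form: [[jaw, [x, y, z], spin], ...]. A call has 1 to 12 rows; each row shifts and turns the commanded pose from where the row before left it; what a row does not reach is not made up. A row lasts 1/8 s, in which the tool goes at most 62.5 mm and 10.7 degrees, less where a joint would pass 70% of its speed; a pose out of reach is approached as far as the arm can. A call with a gripper value outside its range is refused whole. The fingers move at their own pace and stop on an object; "force" is the grip in N (left out, the last holds). Time passes only in rows, so rows that do not move let the fingers close. It gives the time, the measured TCP pose, the force and the opening at its end, in the units of the state.
- manip.get_state(): the state, without advancing time (a new reading comes with each control period).
- manip.read_camera(name): name is "scene" or "top" or "wrist"; returns the picture (400x640x3 uint8, red, green, blue); there is no depth.
- manip.calibration(name): a dict with "intrinsics" (3x3 intrinsics, pixels), "eye" and "rotation" of the camera in the world. Camera axes: x right, y down, z forward; pixel columns grow to the right and rows downward; lengths in mm; the calibration is good to about 2 mm. The wrist camera is an equidistant fisheye: a pixel r from the principal point sees the ray r / f radians off the axis. A picture is of the moment at which its call begins: read the wrist's pose just before it. calibration takes no time and is no camera call; for the wrist camera it gives the pose at the moment of the call.
- manip.close_job(): hands the job in, once; it reports no verdict.
The state is a dict: "time_s": time; "joint_pos": joint angles; "dq": joint speeds; "joint_torque": joint torques, N m; "ee_pos": TCP position; "tcp_rot": TCP orientation; "wrist_force": force on the tool from outside, world axes, zero at the start; "moment": the same for the moment, N m; "gripper_width": finger opening in mm.
Only numpy, scipy, OpenCV 4.12 (cv2) and the standard library are available. Lean on these libraries where they do the work, as an engineer would, in place of code of your own. Each camera call takes 0.05 s, during which the arm holds its last target.

## Working session

There is one attempt and no reset: what is moved stays moved. The work goes in short steps, Python scripts to look and compute and a tool call to move; the robot and the scene stay as the last step left them, time stands still between calls to the robot, and variables do not carry over. Pictures are saved under pics/ and viewed, and the job is handed in when it is done.

Besides the shell and the picture viewer there is one more tool, called after "Request:" in YAML: its name, and indented under it one key for each argument. send_rows: Moves the arm, as the interface text tells. Its arguments: {"type":"object","properties":{"moves":{"type":"array","items":{"type":"array"}},"force":{"type":"number"}},"required":["moves"]}

```bash
ls; mkdir -p pics; python3 - <<'E'
from plant import manip
import cv2
s=manip.get_state();print(s)
for n in ["scene","top","wrist"]:
    c=manip.calibration(n);print(n,c)
    im=manip.read_camera(n);cv2.imwrite(f"pics/{n}0.png",im[:,:,::-1])
E
```

```text
pics
{'time_s': 0.0, 'joint_pos': array([ 1.58418333,  0.50184646, -0.42678075,  1.55146981,  0.22078584,
        1.13826103, -0.2102785 ]), 'dq': array([-0.0013481 ,  0.00022054,  0.00136302, -0.00116362, -0.00047316,
       -0.00082349, -0.00038102]), 'joint_torque': array([ 4.10555249e-04, -5.66584468e+01, -5.81599742e+00, -2.79107505e+01,
       -6.86329440e-02,  3.09336791e-02,  1.90673495e-04]), 'ee_pos': array([ 160.49008544, -629.20157887,  250.66999024]), 'tcp_rot': array([-3.13966167e+00, -7.93898216e-05,  2.49878094e-01]), 'wrist_force': array([ 0.9807812 , -0.89435692,  0.01867219]), 'moment': array([-0.02726634,  0.04004133,  0.02007205]), 'gripper_width': 91.9185226440915}
scene {'intrinsics': array([[368.59839544,   0.        , 323.15682136],
       [  0.        , 368.59839544, 201.90491167],
       [  0.        ,   0.        ,   1.        ]]), 'eye': array([ 971.29314606,  532.96711793, 1113.96809836]), 'rotation': array([-2.53614108,  0.00496933,  2.49607553])}
top {'intrinsics': array([[425.67245642,   0.        , 318.69637389],
       [  0.        , 425.67245642, 194.57106663],
       [  0.        ,   0.        ,   1.        ]]), 'eye': array([ 335.46359696,  -11.8509101 , 1762.88805228]), 'rotation': array([-2.99699937e+00,  1.21167787e-03, -1.54115073e+00])}
wrist {'intrinsics': array([[309.70691629,   0.        , 323.86536065],
       [  0.        , 309.70691629, 203.29264794],
       [  0.        ,   0.        ,   1.        ]]), 'eye': array([ 228.2346313 , -611.76305975,  382.80660138]), 'rotation': array([ 2.88216768e+00,  2.46168643e-03, -1.32144523e+00])}
```

View pics/scene0.png

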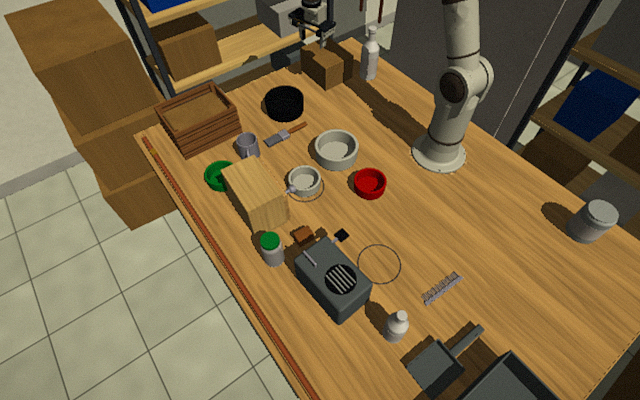

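View pics/top0.png

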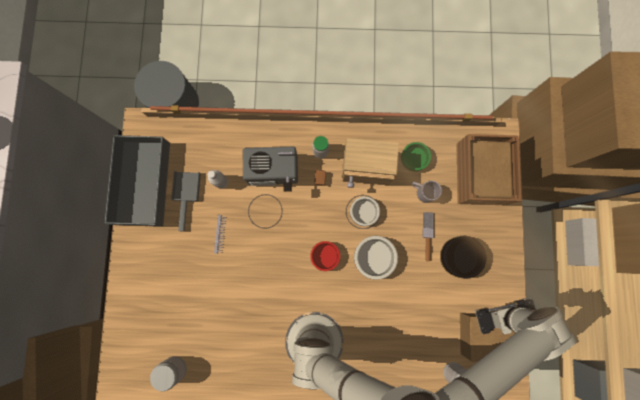

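View pics/wrist0.png

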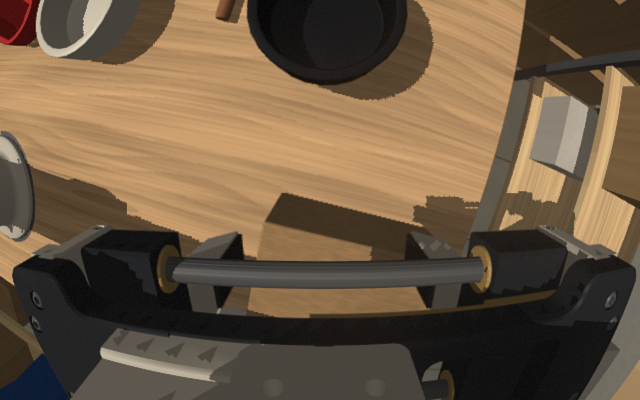

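Bowl candidates (top view pixels): small white (365,212), large white (377,258), red (326,256), green (416,157), black (465,257). By the description it is the small white one, standing in the ring in front of the cabinet. I'll check it in a crop and measure.

```bash
cat > h.py <<'E'
import numpy as np,cv2
from scipy.spatial.transform import Rotation as R
from plant import manip
def ray(cal,u,v,fish=False):
    K=cal['intrinsics'];x=(u-K[0,2])/K[0,0];y=(v-K[1,2])/K[1,1]
    if fish:
        r=np.hypot(x,y);d=np.array([np.sin(r)*x/r,np.sin(r)*y/r,np.cos(r)]) if r>0 else np.array([0,0,1.])
    else: d=np.array([x,y,1.])
    return R.from_euler('xyz',cal['rotation']).as_matrix()@d
def onz(cal,u,v,z,fish=False):
    d=ray(cal,u,v,fish);e=np.array(cal['eye']);return e+d*(z-e[2])/d[2]
def proj(cal,p):
    q=R.from_euler('xyz',cal['rotation']).as_matrix().T@(np.array(p)-cal['eye']);K=cal['intrinsics']
    return K[0,0]*q[0]/q[2]+K[0,2],K[1,1]*q[1]/q[2]+K[1,2]
E
python3 - <<'E'
from h import *
t=cv2.imread('pics/top0.png');s=cv2.imread('pics/scene0.png')
a=cv2.resize(t[130:250,230:430],None,fx=4,fy=4,interpolation=cv2.INTER_CUBIC)
b=cv2.resize(s[150:330,250:410],None,fx=3.3,fy=3.3,interpolation=cv2.INTER_CUBIC)
cv2.imwrite('pics/tc.png',a);cv2.imwrite('pics/sc.png',b)
T=manip.calibration('top')
for n,u,v,z in [('bowl',365,212,50),('ring',265,211,0),('red',326,256,40),('pad',288,184,142),('chew',319,178,40),('bigwhite',377,258,60)]: print(n,onz(T,u,v,z).round(0))
E
```

```text
bowl [ 519. -192.   50.]
ring [516. 219.   0.]
red [338. -39.  40.]
pad [609. 117. 142.]
chew [655.  -2.  40.]
bigwhite [ 337. -241.   60.]
```

View pics/tc.png

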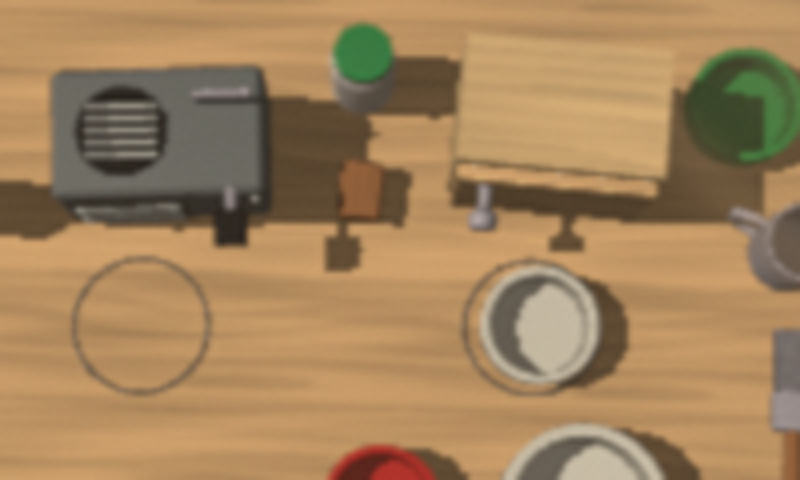

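View pics/sc.png

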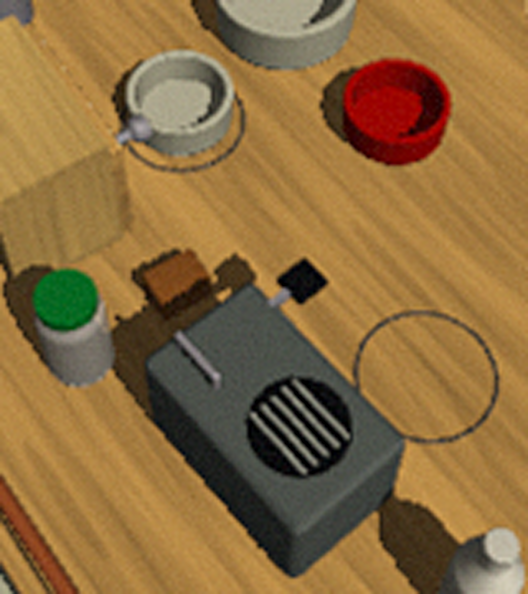

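The crop confirms it: the small white bowl sits inside the right-hand ring (top crop 541,325), the empty ring is at (142,325), and the black pad is at (232,225). Now I'll refine these with masks and ellipses.

```bash
python3 - <<'E'
from h import *
C={n:manip.calibration(n) for n in('top','scene')}
I={n:cv2.imread(f'pics/{n}0.png').astype(int) for n in C}
def pts(n,box,f):
    x0,y0,x1,y1=box;sub=I[n][y0:y1,x0:x1];m=f(sub).astype(np.uint8)
    return m,x0,y0
def circ(P):
    A=np.c_[P[:,:2]*2,np.ones(len(P))];b=(P[:,:2]**2).sum(1);s=np.linalg.lstsq(A,b,rcond=None)[0]
    return s[0],s[1],np.sqrt(s[2]+s[0]**2+s[1]**2)
# ring
for n,box in (('top',(244,190,286,232)),('scene',(352,240,406,288))):
    x0,y0,x1,y1=box;g=I[n][y0:y1,x0:x1].sum(2)/3
    med=cv2.medianBlur(g.astype(np.uint8),15).astype(float)
    m=(med-g)>25
    v,u=np.nonzero(m);P=np.array([onz(C[n],a+x0,b+y0,0) for a,b in zip(u,v)])
    for k in range(4):
        c=circ(P);r=np.hypot(P[:,0]-c[0],P[:,1]-c[1]);P=P[abs(r-c[2])<(12 if k<2 else 6)]
    print('ring',n,np.round(c,1),len(P))
# bowl rim & pad
for n,bb,pb in (('top',(345,192,386,232),(280,176,298,194)),('scene',(280,160,328,202),(330,226,352,246))):
    x0,y0,x1,y1=bb;s=I[n][y0:y1,x0:x1];mx=s.max(2);mn=s.min(2)
    m=((mx-mn)<45)&(mn>110)
    m=m.astype(np.uint8);cs,_=cv2.findContours(m,cv2.RETR_EXTERNAL,cv2.CHAIN_APPROX_NONE);c=max(cs,key=cv2.contourArea)
    h=cv2.convexHull(c)[:,0]
    P=np.array([onz(C[n],a+x0,b+y0,50) for a,b in h]);print('bowl',n,np.round(circ(P),1),cv2.boundingRect(c),x0,y0)
    x0,y0,x1,y1=pb;s=I[n][y0:y1,x0:x1];m=(s.max(2)<45).astype(np.uint8)
    cs,_=cv2.findContours(m,cv2.RETR_EXTERNAL,cv2.CHAIN_APPROX_NONE);c=max(cs,key=cv2.contourArea)
    M=cv2.moments(c);u,v=M['m10']/M['m00']+x0,M['m01']/M['m00']+y0
    print('pad',n,u,v,cv2.boundingRect(c),onz(C[n],u,v,142).round(1),onz(C[n],u,v,137).round(1))
    for q in cv2.boxPoints(cv2.minAreaRect(c)): print('  ',onz(C[n],q[0]+x0,q[1]+y0,142).round(0))
# dryer top front corners: top view crop px
for a,b in ((52,195),(268,210),(262,66),(52,72)):
    print('dryer',onz(C['top'],230+a/4,130+b/4,140).round(0))
E
```

```text
ring top [516.8 219.2  69.8] 52
ring scene [526.5 218.5  78.8] 93
bowl top [ 523.5 -189.8   59.1] (5, 5, 30, 29) 345 192Traceback (most recent call last):
  File "<stdin>", line 28, in <module>
ZeroDivisionError: float division by zero
```

```bash
python3 - <<'E'
from h import *
C={n:manip.calibration(n) for n in('top','scene')}
I={n:cv2.imread(f'pics/{n}0.png').astype(int) for n in C}
print(I['top'][182:194,282:294].max(2)); print(I['scene'][228:244,332:352].max(2))
def circ(P):
    A=np.c_[P[:,:2]*2,np.ones(len(P))];b=(P[:,:2]**2).sum(1);s=np.linalg.lstsq(A,b,rcond=None)[0]
    return s[0],s[1],np.sqrt(s[2]+s[0]**2+s[1]**2)
x0,y0,x1,y1=280,160,328,202;s=I['scene'][y0:y1,x0:x1]
m=(((s.max(2)-s.min(2))<40)&(s.min(2)>105)).astype(np.uint8)
cs,_=cv2.findContours(m,cv2.RETR_EXTERNAL,cv2.CHAIN_APPROX_NONE);print([cv2.boundingRect(c) for c in cs])
# ring in scene: iterative from top seed
x0,y0,x1,y1=352,240,406,288;g=I['scene'][y0:y1,x0:x1].mean(2)
med=cv2.medianBlur(g.astype(np.uint8),15).astype(float)
v,u=np.nonzero(med-g>30);P=np.array([onz(C['scene'],a+x0,b+y0,0) for a,b in zip(u,v)])
r=np.hypot(P[:,0]-517,P[:,1]-219);Q=P[abs(r-70)<8];print(len(P),len(Q),circ(Q))
E
```

```text
[[ 52  51  46  52  72  86  71  50  45  48  52  54]
 [ 62  52  45  46  50  53  48  46  45  49  61  68]
 [ 85  64  48  47  48  47  48  47  43  54  78  90]
 [ 94  70  49  48  47  46  48  46  45  56  86  97]
 [122  88  56  47  46  47  47  46  45  65 109 124]
 [177 124  68  47  48  47  47  48  46  86 156 177]
 [190 133  72  50  48  47  47  46  45  94 169 194]
 [190 133  70  47  47  46  47  46  44  94 173 198]
 [190 138  79  53  59  62  62  61  61  99 171 196]
 [192 162 123 109 117 122 121 121 118 133 175 190]
 [197 190 181 178 180 181 180 179 178 180 188 191]
 [200 199 198 198 198 197 197 196 196 195 195 194]]
[[166 163 154 156 169 158 170 178 158 108  83 153 194 178 172 179 179 181
  181 183]
 [163 170 159 157 172 174 172 136  91  18  10  70 161 197 184 170 173 174
  181 184]
 [167 173 166 163 170 165 114  50  18  12   9  15  67 163 199 177 173 174
  174 182]
 [160 160 168 173 157 102  27  17   4  14  13  11   2  70 167 198 181 171
  178 172]
 [159 165 167 139  91  29   9  16  16  16  14   7  15  19  69 158 200 184
  175 177]
 [173 163 123  52  13  14  17  21  19  16  15  17  23   4  12 
[... 293 characters left out ...]
26  92  35   4   9   7  20  13  15  16  11  30  91 152 168
  170 183]
 [198 191 166 138 135 103  31  15  12  14  20  12  13  17 100 169 183 166
  163 171]
 [195 164 136 134 133 108  36   4  17   8  22  11  45 110 169 190 180 174
  163 159]
 [157 133 128 119 124 139 118  33   0  18  20  90 138 159 175 176 177 177
  172 160]
 [135 125 118 109 147 180 182 122  21  11  87 156 168 153 159 171 171 180
  181 170]
 [118  99 102 163 190 197 182 175 144 126 152 161 159 158 153 156 169 178
  178 183]
 [ 79  77  93 158 198 189 184 183 176 166 163 155 152 157 152 154 160 162
  180 177]]
[(5, 5, 36, 32)]
173 124 (np.float64(513.8816025517588), np.float64(219.82171776672206), np.float64(69.91135448233474))
```

```bash
python3 - <<'E'
from h import *
T=manip.calibration('top');S=manip.calibration('scene')
f=onz(T,287.1,190.9,142);d=f[:2]-[516.8,219.2];print('front edge',f,np.hypot(*d),'yaw',np.arctan2(d[1],d[0])-np.arctan2(-105,59))
for a,b in ((52,195),(268,210),(262,66),(52,72)): print('dryer corner',onz(T,230+a/4,130+b/4,140).round(0))
# pad in scene: top-face corners seen: left(332.5,235) top(342,227.8) right(349,235.2)
for u,v in ((332.3,234.3),(341.8,227.8),(349,235),(339.,241)): print('pad corner',onz(S,u,v,142).round(0))
for yaw in np.arange(-.12,.05,.02):
    c,s=np.cos(yaw),np.sin(yaw);p=np.array([516.8+77*c+105*s,219.2+77*s-105*c,142])
    print(round(yaw,2),p.round(1),np.round(proj(T,p),1),np.round(proj(S,p),1))
E
```

```text
front edge [582.01940138 119.22539211 142.        ] 119.3670496419087 yaw 0.06609506924582731
dryer corner [625. 292. 140.]
dryer corner [616.  82. 140.]
dryer corner [759.  94. 140.]
dryer corner [747. 299. 140.]
pad corner [620. 104. 142.]
pad corner [583. 104. 142.]
pad corner [581. 137. 142.]
pad corner [618. 135. 142.]
-0.12 [580.7 105.7 142. ] [290.6 191.3] [342.7 227.8]
-0.1 [582.9 107.  142. ] [290.3 190.8] [342.4 228.5]
-0.08 [585.2 108.4 142. ] [289.9 190.2] [342.1 229.2]
-0.06 [587.4 109.8 142. ] [289.6 189.6] [341.8 229.9]
-0.04 [589.5 111.2 142. ] [289.3 189. ] [341.6 230.6]
-0.02 [591.7 112.7 142. ] [288.9 188.5] [341.3 231.3]
0.0 [593.8 114.2 142. ] [288.5 187.9] [341.1 232. ]
0.02 [595.9 115.8 142. ] [288.1 187.4] [340.9 232.7]
0.04 [597.9 117.4 142. ] [287.7 186.8] [340.7 233.4]
```

Pad ≈ (600,120), with the dryer's yaw ≈ +0.06 in both views. Ring ≈ (517,219), bowl ≈ (523,-190). I plan to pinch the bowl's +y rim with the jaws along y, slide it +y, release, and then press the lever.

Request:
send_rows:
  moves:
    - [1, [30, 41, 0], -0.05]
    - [1, [30, 41, 0], -0.05]
    - [1, [30, 41, 0], -0.05]
    - [1, [30, 41, 0], -0.05]
    - [1, [30, 41, 0], -0.05]
    - [1, [30, 41, 0], 0]
    - [1, [30, 41, 0], 0]
    - [1, [30, 41, 0], 0]
    - [1, [30, 41, 0], 0]
    - [1, [30, 41, 0], 0]
    - [1, [30, 41, 0], 0]
    - [1, [30, 41, 0], 0]
  force: 15

```text
time_s: 1.65
ee_pos: [521.4, -136.5, 251.7]
tcp_rot: [3.141, 0.0, -0.0]
wrist_force: [-0.0, -1.1, 0.3]
gripper_width: 92.0
```

```bash
python3 - <<'E'
from h import *
s=manip.get_state();print(s['time_s'],s['ee_pos'],s['tcp_rot'],s['joint_pos'])
c=manip.calibration('wrist');np.save('w1.npy',c,allow_pickle=True);cv2.imwrite('pics/w1.png',manip.read_camera('wrist')[:,:,::-1])
E
```

```text
1.65 [ 521.37940012 -136.54843436  251.65685725] [ 3.14134403e+00  2.97166259e-05 -4.57233122e-04] [ 0.7541284   0.33884822 -0.66679474  1.82502126  0.23836035  1.05873392
 -1.57417481]
```

View pics/w1.png

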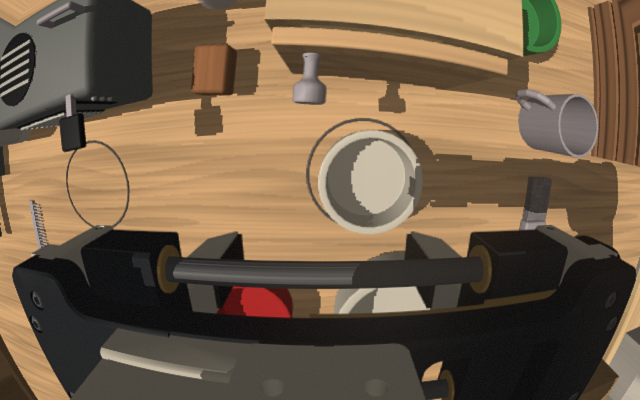

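The wrist view shows the bowl at (370,182), the empty ring at (98,185), the pad at (72,133) and the knob at (310,80). I'll cast the bowl's rim from here.

```bash
python3 - <<'E'
from h import *
c=np.load('w1.npy',allow_pickle=True).item();print(c['eye'])
I=cv2.imread('pics/w1.png').astype(int)
x0,y0,x1,y1=310,122,425,240;s=I[y0:y1,x0:x1];m=(((s.max(2)-s.min(2))<50)&(s.min(2)>85)).astype(np.uint8)
cs,_=cv2.findContours(m,cv2.RETR_EXTERNAL,cv2.CHAIN_APPROX_NONE);k=max(cs,key=cv2.contourArea);print(cv2.boundingRect(k))
h=cv2.convexHull(k)[:,0]
P=np.array([onz(c,a+x0,b+y0,50,True) for a,b in h])
A=np.c_[P[:,:2]*2,np.ones(len(P))];q=np.linalg.lstsq(A,(P[:,:2]**2).sum(1),rcond=None)[0]
r=np.hypot(P[:,0]-q[0],P[:,1]-q[1]);print(q[:2],r.mean(),r.std())
print('pad ctr',onz(c,72,133,142,True),'L ring edges',onz(c,67,185,0,True),onz(c,129,187,0,True),onz(c,92,141,0,True),onz(c,113,228,0,True))
E
```

```text
[ 591.18291435 -135.87633045  383.65865624]
(8, 8, 102, 104)
[ 525.44252091 -187.81921972] 59.3129122850714 0.5324020184447352
pad ctr [599.66231611 115.21691163 142.        ] L ring edges [520.96672694 290.04956156   0.        ] [514.10798741 149.14917889   0.        ] [587.39067345 216.33036421   0.        ] [4.49389727e+02 1.95400699e+02 5.68434189e-14]
```

Request:
send_rows:
  moves:
    - [1, [4, 3, -30], 0]
    - [1, [0, 0, -40], 0]
    - [1, [0, 0, -40], 0]
    - [1, [0, 0, -40], 0]
    - [1, [0, 0, -30], 0]
    - [1, [0, 0, -20], 0]
    - [1, [0, 0, -11], 0]
    - [1, [0, 0, 0], 0]

```text
time_s: 2.7
ee_pos: [524.6, -134.8, 40.5]
tcp_rot: [-3.141, 0.0, -0.0]
wrist_force: [-0.4, 0.6, -0.1]
gripper_width: 91.8
```

Request:
send_rows:
  moves:
    - [0.5, [0, 0, 0], 0]
    - [0.3, [0, 0, 0], 0]
    - [0, [0, 0, 0], 0]
    - [0, [0, 0, 0], 0]
    - [0, [0, 0, 0], 0]
    - [0, [0, 0, 0], 0]
    - [0, [0, 0, 0], 0]
  force: 12

```text
time_s: 3.58
ee_pos: [524.7, -134.8, 40.7]
tcp_rot: [-3.142, 0.0, -0.0]
wrist_force: [-0.2, -0.7, 0.1]
gripper_width: 26.3
```

```bash
python3 - <<'E'
from h import *
cv2.imwrite('pics/w2.png',manip.read_camera('wrist')[:,:,::-1]);print(manip.get_state()['gripper_width'])
E
```

```text
22.280375367147588
```

View pics/w2.png

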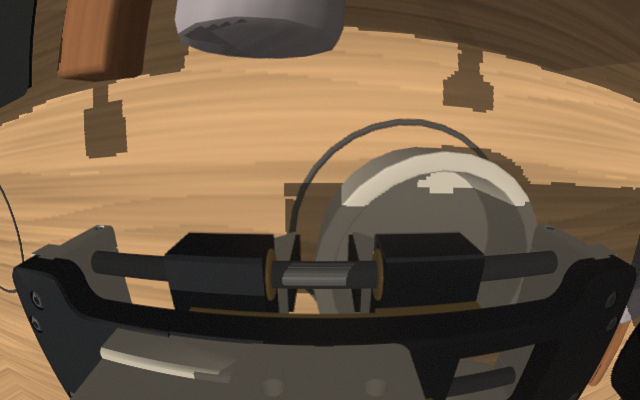

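The fingers straddle the left (+y) rim and are still closing (22 mm).

Request:
send_rows:
  moves:
    - [0, [0, 0, 0], 0]
    - [0, [0, 0, 0], 0]
    - [0, [0, 0, 0], 0]
    - [0, [0, 0, 0], 0]

```text
time_s: 4.12
ee_pos: [525.2, -135.1, 41.0]
tcp_rot: [3.141, -0.001, -0.0]
wrist_force: [1.6, -1.6, 0.0]
gripper_width: 10.5
```

Request:
send_rows:
  moves:
    - [0, [-1, 5, 0], 0]
    - [0, [-2, 10, 0], 0]
    - [0, [-3, 15, 0], 0]
    - [0, [-4, 20, 0], 0]
    - [0, [-4, 20, 0], 0]
    - [0, [-4, 20, 0], 0]
    - [0, [-4, 20, 0], 0]
    - [0, [-4, 20, 0], 0]
    - [0, [-4, 20, 0], 0]
    - [0, [0, 20, 0], 0]
    - [0, [0, 20, 0], 0]
    - [0, [0, 20, 0], 0]

```text
time_s: 5.62
ee_pos: [492.9, 75.8, 40.6]
tcp_rot: [3.14, 0.003, 0.0]
wrist_force: [0.4, -3.6, 3.2]
gripper_width: 10.1
```

```bash
python3 - <<'E'
from h import *
a=manip.read_camera('top')[:,:,::-1];cv2.imwrite('pics/t2.png',a)
cv2.imwrite('pics/t2c.png',cv2.resize(a[130:290,200:430],None,fx=3.4,fy=3.4))
E
```

```text
(no output)
```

View pics/t2c.png

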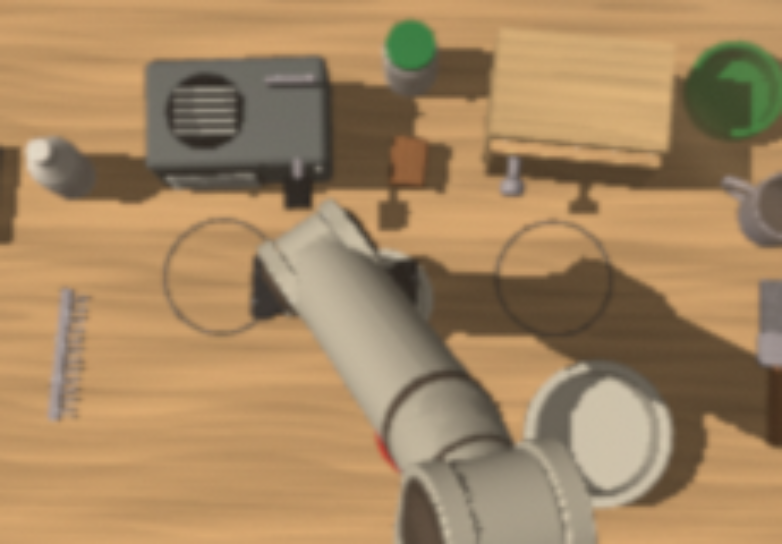

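The bowl follows the gripper and the waiting ring is empty. Continuing.

Request:
send_rows:
  moves:
    - [0, [0, 18, 0], 0]
    - [0, [0, 20, 0], 0]
    - [0, [0, 20, 0], 0]
    - [0, [0, 20, 0], 0]
    - [0, [0, 20, 0], 0]
    - [0, [0, 20, 0], 0]
    - [0, [5, 20, 0], 0]
    - [0, [5, 20, 0], 0]
    - [0, [5, 18, 0], 0]
    - [0, [5, 14, 0], 0]
    - [0, [4, 8, 0], 0]
    - [0, [0, 0, 0], 0]

```text
time_s: 7.18
ee_pos: [516.8, 272.3, 40.5]
tcp_rot: [3.138, 0.003, -0.0]
wrist_force: [-1.5, -4.0, 6.8]
gripper_width: 10.0
```

```bash
python3 - <<'E'
from h import *
s=manip.get_state();print(s['ee_pos'],s['wrist_force'],s['gripper_width'])
c=manip.calibration('wrist');np.save('w3.npy',c,allow_pickle=True);cv2.imwrite('pics/w3.png',manip.read_camera('wrist')[:,:,::-1])
a=manip.read_camera('scene')[:,:,::-1]
cv2.imwrite('pics/s3.png',cv2.resize(a[180:340,290:450],None,fx=3.5,fy=3.5))
E
```

```text
[516.84188519 272.27021024  40.52352854] [-1.51153834 -3.97913746  6.80400655] 9.979477844814951
```

View pics/w3.png

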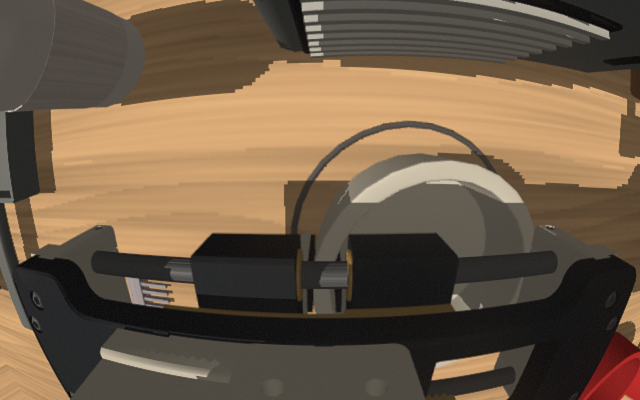

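View pics/s3.png

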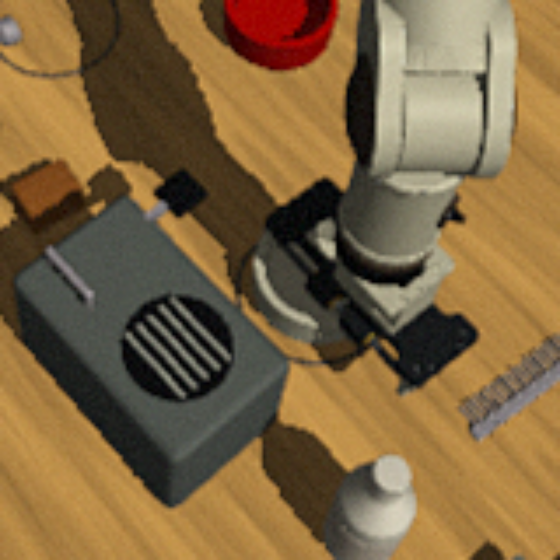

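The bowl is in or near the ring. I'll measure the rim against the ring in this view.

```bash
python3 - <<'E'
from h import *
c=np.load('w3.npy',allow_pickle=True).item()
I=cv2.imread('pics/w3.png').astype(int)
def circ(P,r0=None):
    from scipy.optimize import least_squares
    f=(lambda q:np.hypot(P[:,0]-q[0],P[:,1]-q[1])-(r0 or q[2]))
    s=least_squares(f,[518,219,60],loss='soft_l1');return s.x,f(s.x).std()
# bright rim outer edge along columns 352..525: topmost bright pixel
rim=[]
for u in range(365,520,5):
    col=I[130:220,u];m=((col.max(1)-col.min(1))<50)&(col.min(1)>150)
    v=np.nonzero(m)[0]
    if len(v): rim.append((u,130+v[0]))
P=np.array([onz(c,a,b,50,True) for a,b in rim]);print('rim',circ(P,60),circ(P))
print(rim[::5])
ring=[]
g=I.mean(2)
for u in range(320,490,5):
    col=g[112:200,u];v=np.argmax(col<100)
    if col[v]<100:
        w=v
        while w<len(col) and col[w]<100:w+=1
        ring.append((u,112+(v+w-1)/2,w-v))
print(ring[::4])
Q=np.array([onz(c,a,b,0,True) for a,b,w in ring if w<9]);print('ring',circ(Q,70),circ(Q))
E
```

```text
rim (array([512.13543011, 220.45005107,  60.        ]), np.float64(0.17359569237494119)) (array([513.34924803, 220.47223459,  58.86402412]), np.float64(0.1551944971795069))
[(365, np.int64(189)), (390, np.int64(174)), (415, np.int64(165)), (440, np.int64(162)), (465, np.int64(164)), (490, np.int64(172)), (515, np.int64(191))]
[(320, np.float64(166.5), np.int64(10)), (340, np.float64(147.5), np.int64(8)), (360, np.float64(135.0), np.int64(7)), (380, np.float64(127.5), np.int64(6)), (400, np.float64(124.5), np.int64(6)), (420, np.float64(124.5), np.int64(6)), (440, np.float64(128.5), np.int64(6)), (460, np.float64(138.0), np.int64(7)), (480, np.float64(158.0), np.int64(15))]
ring (array([517.08084125, 221.62035814,  60.        ]), np.float64(0.1584269528398531)) (array([517.95486526, 221.70082944,  69.17665625]), np.float64(0.1487903692422584))
```

Rim centre ≈ (513,220.5) against ring ≈ (517.5,221). That is well inside the 14 mm margin, but I'll nudge it and release.

Request:
send_rows:
  moves:
    - [0, [2, 0, 0], 0]
    - [0, [2, 1, 0], 0]
    - [0, [0, 0, 0], 0]
    - [0, [0, 0, 0], 0]
    - [0.3, [0, 0, 0], 0]
    - [0.35, [0, 0, 0], 0]
    - [0.4, [0, 0, 0], 0]
    - [0.4, [0, 0, 0], 0]
    - [0.4, [0, 0, 0], 0]
    - [0.4, [0, 0, 0], 0]

```text
time_s: 8.52
ee_pos: [522.8, 274.2, 40.7]
tcp_rot: [-3.142, -0.0, -0.0]
wrist_force: [0.2, -0.2, 0.1]
gripper_width: 36.9
```

Request:
send_rows:
  moves:
    - [0.4, [0, 0, 10], 0]
    - [0.4, [0, 0, 20], 0]
    - [0.4, [0, 0, 30], 0]
    - [0.4, [0, 0, 40], 0]
    - [0.4, [0, 0, 50], 0]
    - [0.2, [0, 0, 50], 0]
    - [0, [0, -30, 0], 0]
    - [0, [0, -30, 0], 0]
    - [0, [0, -30, 0], 0]
    - [0, [0, -30, 0], 0]
    - [0, [0, -30, 0], 0]
    - [0, [0, 0, 0], 0]

```text
time_s: 10.02
ee_pos: [523.1, 121.3, 242.0]
tcp_rot: [3.14, -0.001, -0.005]
wrist_force: [-0.3, 0.1, 0.1]
gripper_width: 0.6
```

```bash
python3 - <<'E'
from h import *
s=manip.get_state();print(s['ee_pos'],s['wrist_force'],s['gripper_width'])
c=manip.calibration('wrist');np.save('w4.npy',c,allow_pickle=True);cv2.imwrite('pics/w4.png',manip.read_camera('wrist')[:,:,::-1])
E
```

```text
[523.12157194 121.27750107 242.03716171] [-0.32225188  0.07289057  0.0533464 ] 0.6089597399615813
```

View pics/w4.png

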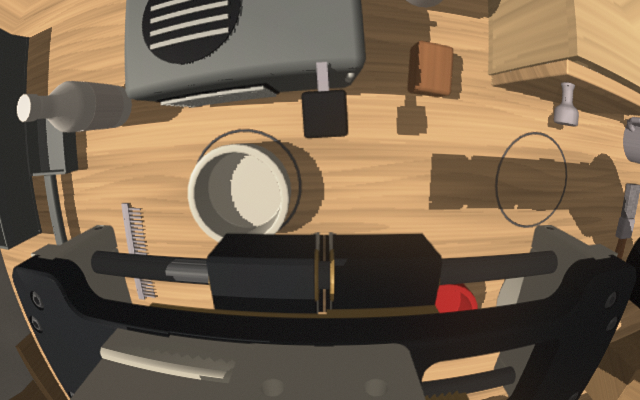

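```bash
python3 - <<'E'
from h import *
from scipy.optimize import least_squares
c=np.load('w4.npy',allow_pickle=True).item()
I=cv2.imread('pics/w4.png').astype(int)
x0,y0,x1,y1=180,132,298,234;s=I[y0:y1,x0:x1];m=(((s.max(2)-s.min(2))<55)&(s.min(2)>95)).astype(np.uint8)
cs,_=cv2.findContours(m,cv2.RETR_EXTERNAL,cv2.CHAIN_APPROX_NONE);k=max(cs,key=cv2.contourArea);h=cv2.convexHull(k)[:,0]
h=np.array([p for p in h if p[1]+y0<215]);P=np.array([onz(c,a+x0,b+y0,50,True) for a,b in h])
def fit(P,r0): 
    q=least_squares(lambda q:np.hypot(P[:,0]-q[0],P[:,1]-q[1])-r0,[518,219],loss='soft_l1').x
    return q.round(1),(np.hypot(P[:,0]-q[0],P[:,1]-q[1])-r0).std().round(2)
print('rim',cv2.boundingRect(k),fit(P,59.5))
g=I.mean(2);R_=[]
for u in range(218,292,3):
    col=g[122:165,u];v=np.argmax(col<105)
    if col[v]<105:
        w=v
        while w<len(col) and col[w]<105:w+=1
        if w-v<7:R_.append((u,122+(v+w-1)/2))
Q=np.array([onz(c,a,b,0,True) for a,b in R_]);print('ring',len(Q),fit(Q,70))
x0,y0,x1,y1=290,75,360,145;m=(I[y0:y1,x0:x1].max(2)<75).astype(np.uint8)
cs,_=cv2.findContours(m,cv2.RETR_EXTERNAL,cv2.CHAIN_APPROX_NONE);k=max(cs,key=cv2.contourArea)
print('pad bbox',cv2.boundingRect(k))
for q in cv2.boxPoints(cv2.minAreaRect(k)): print(q+[x0,y0],onz(c,q[0]+x0,q[1]+y0,142,True).round(1))
cv2.imwrite('pics/padc.png',cv2.resize(cv2.imread('pics/w4.png')[60:250,180:370],None,fx=3,fy=3))
E
```

```text
rim (8, 12, 101, 90) (array([514.4, 219.7]), np.float64(0.44))
ring 19 (array([517.1, 221. ]), np.float64(0.22))
pad bbox (11, 14, 47, 49)
[300.59143448  91.46303177] [617.  138.7 142. ]
[344.79377747  88.70038986] [618.9 106.1 142. ]
[347.69649887 135.14397049] [583.9 103.9 142. ]
[303.49415588 137.9066124 ] [582.  136.9 142. ]
```

View pics/padc.png

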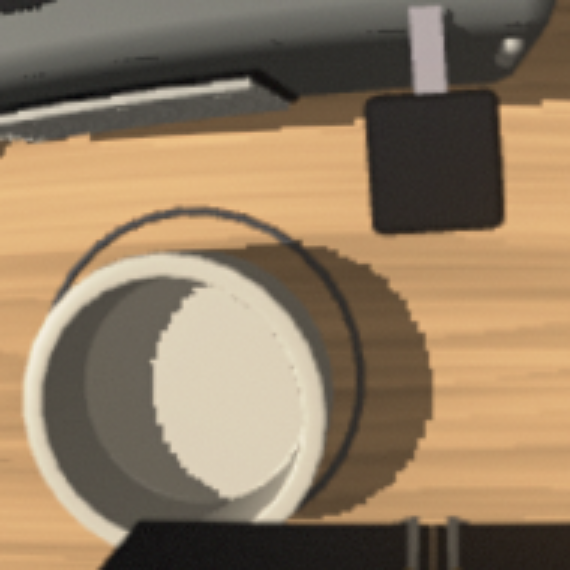

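The bowl is about 3 mm off centre, well inside the ring. The pad top centre is (600,121) and its size of 35x33 mm checks out. Moving over it with the fingers closed.

Request:
send_rows:
  moves:
    - [0, [20, 0, 0], 0.02]
    - [0, [25, 0, 0], 0.04]
    - [0, [20, 0, 0], 0]
    - [0, [9, 0, 0], 0]
    - [0, [0, 0, -20], 0]
    - [0, [0, 0, -20], 0]
    - [0, [0, 0, -15], 0]
    - [0, [0, 0, -10], 0]
    - [0, [0, 0, 0], 0]
  force: 30

```text
time_s: 11.2
ee_pos: [596.0, 124.0, 174.7]
tcp_rot: [3.141, 0.002, 0.06]
wrist_force: [0.2, 0.2, 0.5]
gripper_width: 0.7
```

```bash
python3 - <<'E'
from h import *
s=manip.get_state();print(s['ee_pos'],s['tcp_rot'],s['wrist_force'],s['gripper_width'],s['joint_pos'])
cv2.imwrite('pics/w5.png',manip.read_camera('wrist')[:,:,::-1])
a=manip.read_camera('scene')[:,:,::-1]
cv2.imwrite('pics/s5.png',cv2.resize(a[180:340,290:450],None,fx=3.5,fy=3.5))
E
```

```text
[596.0217671  124.01827996 174.67805518] [3.14138875e+00 1.79650181e-03 5.99503420e-02] [0.23694271 0.18235543 0.49033589] 0.7039425444791976 [ 0.17170846  0.54162018 -0.56507794  1.72151678  0.33869701  0.97918517
 -2.03132428]
```

View pics/w5.png

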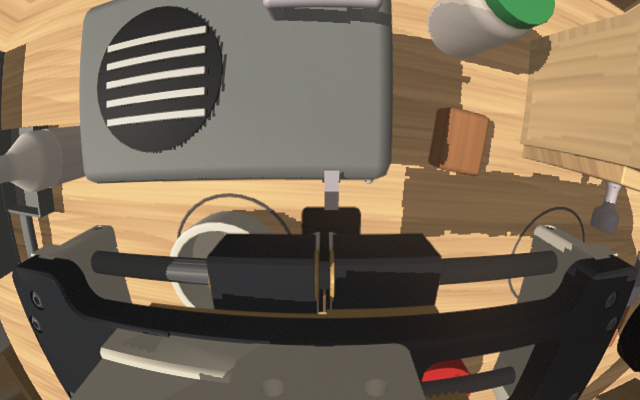

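View pics/s5.png

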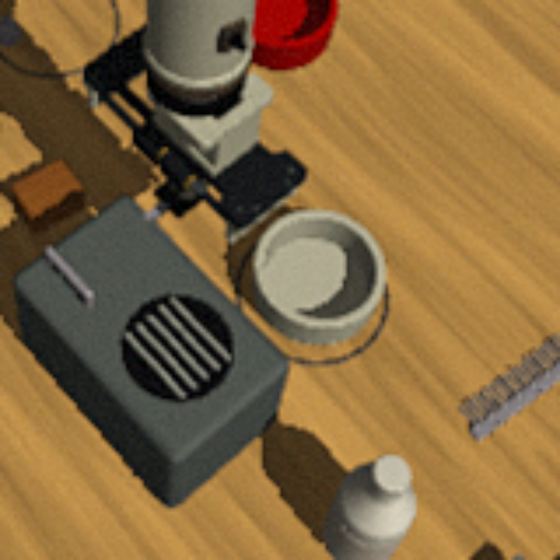

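The fingers are over the pad, which shows at (331,220) in the wrist view, and the bowl is clear of the gripper. Pressing.

Request:
send_rows:
  moves:
    - [0, [0, -2, -5], 0]
    - [0, [0, 0, -5], 0]
    - [0, [0, 0, -5], 0]
    - [0, [0, 0, -5], 0]
    - [0, [0, 0, -5], 0]
    - [0, [0, 0, -5], 0]
    - [0, [0, 0, 0], 0]
    - [0, [0, 0, 0], 0]

```text
time_s: 12.3
ee_pos: [597.2, 121.8, 146.0]
tcp_rot: [3.141, -0.001, 0.059]
wrist_force: [-0.0, -1.5, 4.9]
gripper_width: 0.4
```

Request:
send_rows:
  moves:
    - [0, [0, 0, -4], 0]
    - [0, [0, 0, -4], 0]
    - [0, [0, 0, -4], 0]
    - [0, [0, 0, -3], 0]
    - [0, [0, 0, -3], 0]
    - [0, [0, 0, 0], 0]
    - [0, [0, 0, 0], 0]

```text
time_s: 13.18
ee_pos: [597.2, 121.9, 127.9]
tcp_rot: [3.141, -0.001, 0.059]
wrist_force: [1.9, -3.3, 5.6]
gripper_width: 0.2
```

Request:
send_rows:
  moves:
    - [0, [0, 0, -1], 0]
    - [0, [0, 0, -1], 0]
    - [0, [0, 0, 0], 0]
    - [0, [0, 0, 0], 0]
    - [0, [0, 0, 0], 0]

```text
time_s: 13.8
ee_pos: [597.2, 121.8, 126.2]
tcp_rot: [3.141, -0.001, 0.059]
wrist_force: [1.2, -2.8, 5.4]
gripper_width: 0.2
```

Request:
send_rows:
  moves:
    - [0, [0, 0, -1], 0]
    - [0, [0, 0, 0], 0]
    - [0, [0, 0, 0], 0]
    - [0, [0, 0, 0], 0]

```text
time_s: 14.3
ee_pos: [597.2, 121.8, 125.3]
tcp_rot: [3.141, -0.001, 0.059]
wrist_force: [1.3, -2.2, 7.2]
gripper_width: 0.9
```

```bash
python3 - <<'E'
from h import *
print(manip.nose_length)
for i in range(3):
    s=manip.get_state();print(s['ee_pos'],s['wrist_force'])
    if i==0:w=manip.read_camera('wrist')[:,:,::-1]
    if i==1:a=manip.read_camera('scene')[:,:,::-1]
cv2.imwrite('pics/w6.png',w)
cv2.imwrite('pics/s6.png',cv2.resize(a[180:340,290:450],None,fx=3.5,fy=3.5))
E
```

```text
25.0
[597.21307086 121.83424763 125.33419751] [ 1.27782302 -2.22848233  7.20305343]
[597.1957923  121.81246816 125.34086775] [ 0.75857732 -3.67503067  7.01173678]
[597.19976635 121.88571059 125.35271407] [-0.26733863 -3.99524984  6.92193711]
```

View pics/w6.png

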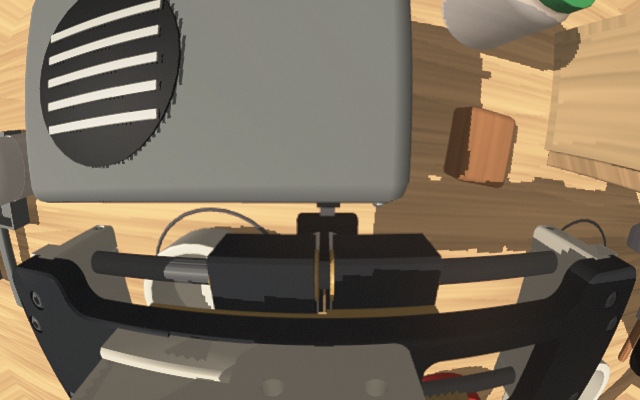

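View pics/s6.png

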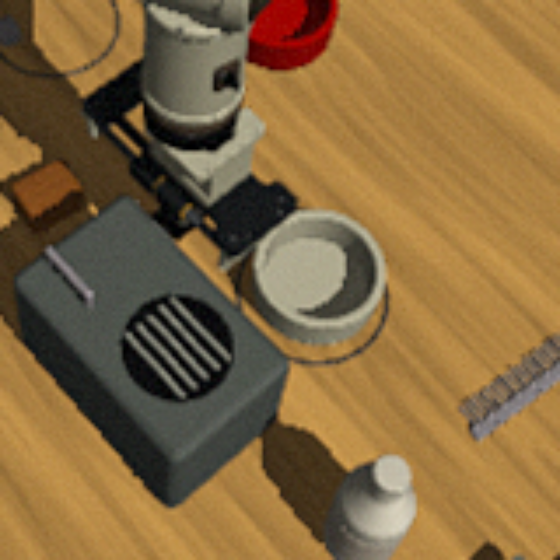

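Request:
send_rows:
  moves:
    - [0, [0, 0, -0.7], 0]
    - [0, [0, 0, 0], 0]
    - [0, [0, 0, 0], 0]
    - [0, [0, 0, 0], 0]
    - [0, [0, 0, 0], 0]
    - [0, [0, 0, 0], 0]

```text
time_s: 15.15
ee_pos: [597.2, 121.9, 124.7]
tcp_rot: [3.141, -0.001, 0.06]
wrist_force: [0.3, -2.5, 8.0]
gripper_width: 0.6
```

```bash
python3 - <<'E'
from h import *
a=manip.read_camera('top')[:,:,::-1]
cv2.imwrite('pics/t7.png',cv2.resize(a[120:290,160:440],None,fx=2.8,fy=2.8))
s=manip.get_state();print(s['time_s'],s['ee_pos'],s['wrist_force'])
E
```

```text
15.2 [597.20785609 121.84187297 124.73686261] [ 0.04023267 -3.97233988  8.50663886]
```

View pics/t7.png

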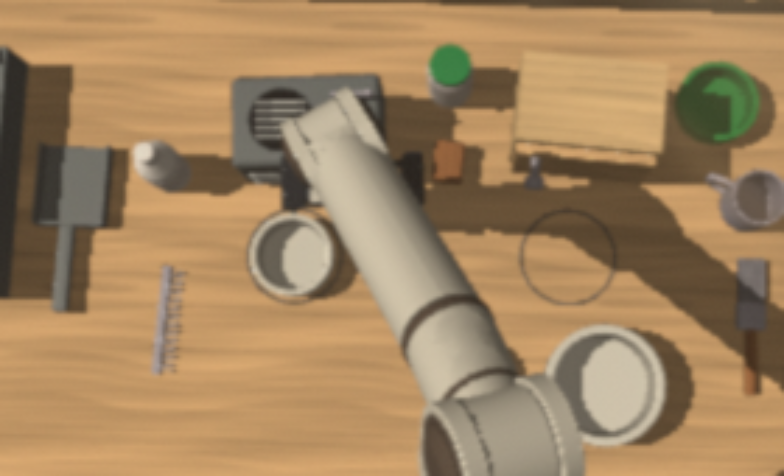

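The bowl is in the ring (crop 293,256) and everything else is in place. The lever is at about 42.3 mm with about 8 N, matching the third click, so I'm handing in.

```bash
python3 - <<'E'
from plant import manip
print(manip.close_job())
s=manip.get_state();print(s['time_s'],s['ee_pos'],s['wrist_force'])
E
```

```text
the job is handed in; nothing more can be done
None
the job is handed in; nothing more can be done
```

I slid the small white bowl along the shelf into the ring in front of the dryer and let it go there. I then pressed the dryer's lever to its third click with the closed fingertips, and handed in while still holding it down.

- **Bowl:** after release its rim centre measured about (514, 220) against the ring centre at (517, 221). That is about 3 mm off, where 14 mm is allowed. I pinched the rim lightly during the slide. The wrist force reached about 7 N upward at the end of the slide, and the height reading stayed steady, so I saw no sign of lifting.
- **Lever:** the fingertips ended at z ≈ 99.7 mm, which is about 42.3 mm of travel. The spring pushed back with 8.0–8.5 N, and about 8 N is expected at the third click.
- **Other things:** the last top view showed the cabinet door shut and the comb, scoop, spray bottle, jar, chew block, brush and mug where they started. The arm hid the red bowl in that view, but the scene picture taken just before showed it in place.
- **Disagreements:** the first ring fit in the scene picture was about 10 mm off because other dark pixels got into it. The refit, the top camera and the wrist camera agreed to within about 4 mm.
- **Time:** the job took 15.2 s. No verdict was reported.

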